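# Clamp a jar with the three-winged nut

### The job

Secure the small red-lidded jar in the bench clamp, working with the fingertips only: push the blue sliding jaw from behind until the jar sits snugly between the jaw and the black V-block, then stroke the wings of the orange nut round clockwise (seen from above), stroke after stroke, until it comes to its stop, finger-tight. Pinch and lift nothing, do not touch the jar with the fingers, do not force the nut, and leave the other things on the bench where they stand.

Things in the scene. Friction and masses are not known exactly. Their poses are not given: they have to be found in the camera images.
- clamp: bench clamp fixed to the worktop: grey base plate 230 x 85 mm, 12 mm thick. Origin under the plate, on its centre line; plate spans x -125 to +105 mm, y +-42.5 mm. +x runs from the sliding jaw to the black V-block (which fills x 59 to 100 mm, y +-36 mm, up to z 58 mm); z up. A seated jar has its axis at x = 45 mm, y = 0. Two 10 mm high guide rails lie at y = +-29.5 mm, x -123 to +7 mm
- jaw (a joint): position of the blue sliding jaw along the clamp's +x, in m: 0 = fully open, grows towards the V-block; about 0.042 when the jar is snug between jaw and V-block. Stiff slide: about 8 N to move, stays where it is left. The nut rides on the jaw (nut axis at clamp x = -72 mm + joint value, y = 0)
- jaw_back (a point): middle of the jaw's flat back face, the one to push along the clamp's +x: face 52 mm wide, from z 12 to 34 mm above the worktop; the point lies at z 24 mm. The nut's axis is 40 mm ahead of this face. The jaw block is 84 mm long and 52 mm wide with its top at z 34 mm (a round pedestal of 30 mm carries the nut up to z 51 mm); at its front stands a plate 37 to 47 mm ahead of the nut's axis, 52 mm wide, up to z 82 mm, which bars the way for a finger between nut and jar
- nut (a joint): turn of the orange three-winged nut, rad, growing clockwise seen from above: 5.6 = tight at its hard stop, smaller = looser. It turns with about 0.03 N m, stays where it is left, and sinks 0.8 mm per rad on its thread
- nut_hub (a point): point on the nut's vertical axis at the wings' mid height (about z 65 mm when tight, up to 4 mm higher when loose). Hub 23 mm across; three upright wings at 120 degrees, 6 mm thick, reaching 34 mm from the axis, from 9 mm below to 9 mm above this point; the steel stud in the hub reaches z 82 mm
- wing_tip (a point): point at the end of one of the three equal wings, 31 mm from the nut's axis, at the height of nut_hub; the other two wings stand at +-120 degrees about the vertical axis from it
- jar: jar with a red lid and a white body, 56 mm across, 70 mm high, about 0.2 kg, standing loose on the clamp's plate between jaw and V-block; origin at the centre of its underside
- jar_blue: bystander: larger jar with a blue lid, 66 mm across, 82 mm high, loose; origin under its centre
- vial_brown: bystander: brown vial with a white cap, 22 mm across, 44 mm high, loose; origin under its centre
- vial_blue: bystander: clear vial with a blue cap, 22 mm across, 44 mm high, loose; origin under its centre
- beaker: bystander: glass beaker, 56 mm across, 58 mm high, loose; origin under its centre
- stopper: bystander: blue tapered stopper, 26 mm across, 22 mm high, loose; origin under its centre
- cuvette_box: bystander: clear-lidded box, 53 x 101 x 46 mm, loose; origin under its centre
Not all that is in view belongs to the job. Leave any turquoise or yellow look-alike of the jar alone.

How it is judged:
By the outcome, as a careful person would: the job done as asked, in the order asked, and still so for the second after the job is handed in, with the robot touching nothing.
It also fails if it takes over 51 s, if anything falls off the work surface, if the arm or the gripper's body presses on something with over 40 N, if the wrist force passes 120 N, or if a joint passes its speed limit or range.

### The arm

A 7-joint arm with a two-finger parallel gripper is mounted at the origin on a cart in front of the work surface, level with it; the furniture and walls round the work are solid. World frame = base frame: x ahead of the robot, y to its left, z up, the work surface at z = 0. Lengths are in m, angles in rad, forces in N, time in s.
With the tool pointing down it reaches from about 0.4 to 0.85 m from the base axis. Payload 10.4 kg.
Tool frame: the origin (TCP) lies midway between the tips of the shut fingers; the grasp point (between the pads) lies 19 mm behind it; z points along the fingers, x is the direction in which the jaws open and shut, and the axes are right-handed (so a half turn about z gives the same grasp; the last joint's range is limited). The gripper opens to 85 mm and grips with 20 to 120 N. Pads are 22 mm wide; open, the fingers measure 114 mm over their backs; the gripper's body (76 mm by 85 mm) begins 54 mm behind the grasp point. The pads swing forward as they close: fully open they stand 13 mm farther back than shut.
Start: joints at [1.101, 0.332, -0.065, 1.46, 0.022, 1.35, -0.088], TCP at [0.27, -0.564, 0.231] pointing down, gripper open.
Joint ranges: [-2.6, 2.6], [-0.5, 2.12], [-1.47, 1.34], [0.16, 2.42], [-1.27, 4.41], [0.06, 2.06], [-2.6, 2.6]. Speed limits (rad/s): [2.22, 2.22, 2.79, 2.79, 3.14, 3.14, 3.14].

### API

Orientations are given as a unit quaternion [x, y, z, w].
In Python, from workcell import monitor, eyes, ticket, models gives the robot as it stands.
- The arm moves only by the tool servo_tool, never from a script. Its argument "motion" is a list of rows, each a list of 7 numbers: the opening, from 0 (shut) to 1 (fully open), then the shift along the tool's x, y, z in m, then the turn, a rotation vector about the tool's x, y, z in degrees. In form: [[fingers, tx, ty, tz, rx, ry, rz], ...]. A call has 1 to 20 rows; each row is the pose to reach, as a shift and turn from the pose commanded when the call began, along the tool's axes at that moment; what a row does not reach only later rows make up. A row lasts 1/8 s, in which the tool goes at most 62.5 mm and 10.7 degrees, less where a joint would pass 70% of its speed; a pose out of reach is approached as far as the arm can. A call with a gripper value outside its range is refused whole. The fingers move at their own pace and stop on an object; "grip_force" is the grip in N (left out, the last holds). Time passes only in rows, so rows that repeat a pose let the fingers close. It gives the time, the measured TCP pose, the force and the opening at its end, in the units of the state.
- monitor.get_obs(): the state, without advancing time (a new reading comes with each control period).
- eyes.camera(name): name is "scene" or "top"; returns (picture, depth): 384x512x3 uint8, blue, green, red; 384x512 float32, m along the optical axis (not along the pixel's ray), 0 where there is no reading.
- eyes.camera_info(name): a dict with "intrinsics" (3x3 intrinsics, pixels), "extrinsics" (4x4, takes a point from world to camera coordinates). Camera axes: x right, y down, z forward; pixel columns grow to the right and rows downward; lengths in m; the calibration is good to about 2 mm. A picture is of the moment at which its call begins. camera_info takes no time and is no camera call.
- ticket.hand_in(): hands the job in, once; it reports no verdict.
Trained networks look in the newest picture that a camera, given by its name, has taken for a name from the list of things; names that differ only in an ending like _2 or _b are one class to them, and where a whole thing is asked for, a point or a joint stands for the part that bears it (a point fixed in the world has none). Each returns a list of dicts, best first, with "confidence" (0 to 1); they miss things now and then, are a little off and sometimes report something else, mostly with a low value. They report only what shows in the picture. A call takes as long as a camera call. They do not tell look-alikes from the thing itself.
- models.boxes_of(camera, thing): "point" ([x, y, z] in m, in the coordinates of the camera as it stood for that picture, good to about 4 mm: the middle of the surface that is visible of it).
The state is a dict: "clock": time; "joint_pos": joint angles; "joint_velocities": joint speeds; "tau": joint torques, N m; "position": TCP position; "ee_rot": TCP orientation; "ft_force": force on the tool from outside, world axes, zero at the start; "torque": the same for the moment, N m; "grip_width": opening from 0.0 (shut) to 1.0 (fully open).
Only numpy, scipy, OpenCV 4.12 (cv2) and the standard library are available. Lean on these libraries where they do the work, as an engineer would, in place of code of your own. Each camera call takes 0.05 s, during which the arm holds its last target. There are 200 camera calls.

## Working session

There is one attempt and no reset: what is moved stays moved. The work goes in short steps, Python scripts to look and compute and a tool call to move; the robot and the scene stay as the last step left them, time stands still between calls to the robot, and variables do not carry over. Pictures are saved under pics/ and viewed, about 8 in all and at most 12, crops included, and the job is handed in when it is done.

Besides the shell and the picture viewer there is one more tool, called after "Request:" as name([rows], argument=value, ...), one row to a line, values as JSON. servo_tool: Moves the arm, as the interface text tells. Its arguments: {"type":"object","properties":{"motion":{"type":"array"},"grip_force":{"type":"number"}},"required":["motion"]}

```bash
ls; mkdir -p pics; cat > h.py <<'E'
import numpy as np, cv2
from workcell import monitor, eyes, ticket, models
def world(cam,p):
    T=np.linalg.inv(np.array(eyes.camera_info(cam)["extrinsics"])); return (T@np.r_[p,1])[:3]
def deproj(cam,d):
    K=np.array(eyes.camera_info(cam)["intrinsics"]);v,u=np.mgrid[:384,:512]
    P=np.stack([(u-K[0,2])/K[0,0]*d,(v-K[1,2])/K[1,1]*d,d],-1)
    T=np.linalg.inv(np.array(eyes.camera_info(cam)["extrinsics"])); return P@T[:3,:3].T+T[:3,3]
def pix(cam,p):
    i=eyes.camera_info(cam);c=(np.array(i["extrinsics"])@np.r_[p,1])[:3];q=np.array(i["intrinsics"])@c;return q[:2]/q[2]
E
python3 - <<'E'
from h import *
np.set_printoptions(precision=4,suppress=True)
o=monitor.get_obs();print(o["clock"],o["position"],o["ee_rot"],o["ft_force"])
im=[]
for c in("scene","top"):
    a,d=eyes.camera(c);im.append(a);np.save(f"{c}.npy",d);cv2.imwrite(f"pics/{c}0.png",a)
    for t in("clamp","jaw","jaw_back","nut_hub","wing_tip","jar","jar_blue","vial_brown","vial_blue","beaker","stopper","cuvette_box"):
        print(c,t,[(world(c,r["point"]),round(r["confidence"],2),pix(c,world(c,r["point"])).round()) for r in models.boxes_of(c,t)][:3])
E
```

```text
pics
0.0 [ 0.2699 -0.5633  0.2305] [ 0.8462 -0.5329 -0.0006 -0.0003] [-0.9094  0.0559 -0.8014]
scene clamp [(array([ 0.487 , -0.1716,  0.0273]), 0.84, array([253., 238.]))]
scene jaw [(array([ 0.4842, -0.1649,  0.0445]), 0.71, array([249., 230.]))]
scene jaw_back [(array([ 0.4834, -0.1662,  0.0397]), 0.88, array([249., 233.]))]
scene nut_hub [(array([ 0.4837, -0.1613,  0.0695]), 0.53, array([247., 219.]))]
scene wing_tip [(array([ 0.4827, -0.1642,  0.0748]), 0.87, array([248., 218.]))]
scene jar [(array([ 0.327 , -0.2187,  0.0503]), 0.93, array([218., 283.])), (array([ 0.5708, -0.1639,  0.0703]), 0.88, array([273., 201.]))]
scene jar_blue [(array([ 0.7431, -0.1398,  0.0615]), 0.9, array([303., 172.])), (array([ 0.4824, -0.164 ,  0.0439]), 0.18, array([248., 231.]))]
scene vial_brown []
scene vial_blue [(array([ 0.3737, -0.3107,  0.0303]), 0.81, array([281., 298.]))]
scene beaker [(array([0.7056, 0.0422, 0.037 ]), 0.96, array([236., 169.]))]
scene stopper [(array([0.5545, 0.0215, 0.0206]), 0.55, array([203., 200.]))]
scene cuvette_box [(array([ 0.7657, -0.0442,  0.0393]), 0.72, array(
[... 377 characters left out ...]
 nut_hub []
top wing_tip [(array([ 0.4889, -0.1536,  0.0753]), 0.6, array([264., 232.]))]
top jar [(array([ 0.344 , -0.209 ,  0.0726]), 0.81, array([288., 296.])), (array([ 0.5762, -0.1484,  0.0827]), 0.71, array([263., 195.])), (array([ 0.3439, -0.1236,  0.0698]), 0.7, array([251., 295.]))]
top jar_blue []
top vial_brown []
top vial_blue [(array([ 0.3804, -0.3022,  0.0355]), 0.4, array([325., 278.]))]
top beaker [(array([0.7212, 0.0504, 0.0227]), 0.6, array([186., 142.]))]
top stopper [(array([0.5548, 0.0263, 0.0174]), 0.58, array([194., 206.]))]
top cuvette_box [(array([ 0.7777, -0.0419,  0.0449]), 0.83, array([221., 118.])), (array([ 0.49  , -0.1576,  0.0733]), 0.75, array([266., 232.]))]
```

View pics/top0.png

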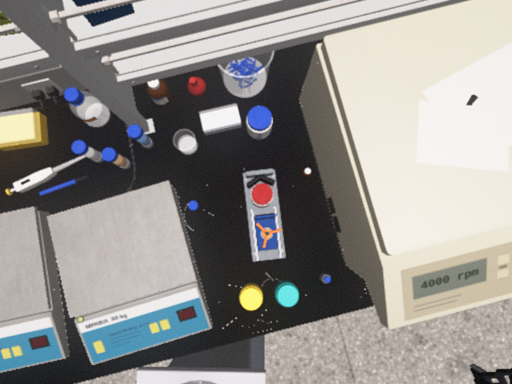

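View pics/scene0.png

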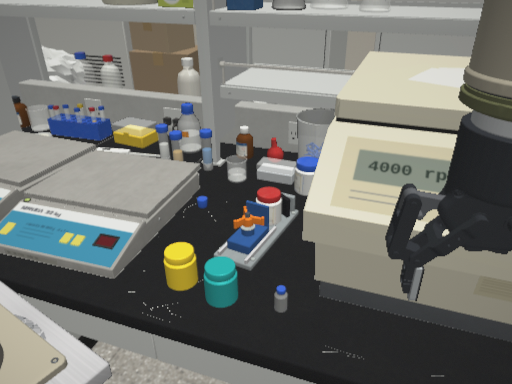

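The top view shows the clamp at about (265,215). Its jaw end points towards the robot, with the orange nut at (267,233), the red lid at (262,194) and the black V-block at (260,181). The yellow jar (251,297), the turquoise jar (287,294) and the blue vial (326,279) stand behind it. Next I fit the clamp pose from colour and depth.

```bash
cat >> h.py <<'E'
def seg(cam,a,d):
    P=deproj(cam,d);h=cv2.cvtColor(a,cv2.COLOR_BGR2HSV);H,S,V=[h[...,i].astype(int) for i in range(3)]
    roi=(P[...,0]>.36)&(P[...,0]<.66)&(abs(P[...,1]+.16)<.09)&(d>0);z=P[...,2]
    return P,dict(orange=roi&(H>4)&(H<20)&(S>130)&(V>120)&(z>.05),red=roi&((H<4)|(H>172))&(S>130)&(z>.06),
      blue=roi&(H>95)&(H<130)&(S>120),grey=roi&(S<60)&(V>90)&(z<.03))
E
python3 - <<'E'
from h import *
np.set_printoptions(precision=4,suppress=True)
C=[]
for c in("top","scene"):
    a=cv2.imread(f"pics/{c}0.png");d=np.load(f"{c}.npy");P,m=seg(c,a,d)
    for k,v in m.items():
        Q=P[v]
        if len(Q)<5: print(c,k,len(Q));continue
        r=cv2.minAreaRect((Q[:,:2]*1000).astype(np.float32))
        print(c,k,len(Q),Q.mean(0),"z",np.percentile(Q[:,2],[5,50,95]),"rect",r)
    b=m["blue"]; 
    for lo,hi in((.025,.045),(.07,.095)):
        Q=P[b&(P[...,2]>lo)&(P[...,2]<hi)]
        if len(Q)>5: print(c,"blue",lo,len(Q),Q.mean(0),cv2.minAreaRect((Q[:,:2]*1000).astype(np.float32)))
    x,y=(265,215) if c=="top" else (258,225)
    C.append(cv2.resize(a[y-55:y+55,x-55:x+55],(400,400),interpolation=cv2.INTER_CUBIC))
    # orange dump
    if c=="top": print((P[m["orange"]]*1000).round().astype(int).tolist())
cv2.imwrite("pics/crop1.png",np.hstack(C))
E
```

```text
top orange 107 [ 0.487  -0.1585  0.0747] z [0.0712 0.075  0.0796] rect ((480.2346496582031, -157.42822265625), (56.58946228027344, 48.595489501953125), 75.98439025878906)
top red 325 [ 0.5805 -0.1462  0.0816] z [0.0792 0.0816 0.0839] rect ((580.7808227539062, -145.80413818359375), (46.09140396118164, 45.22915267944336), 0.1253586709499359)
top blue 453 [ 0.4928 -0.1592  0.0417] z [0.0318 0.0344 0.0818] rect ((490.10888671875, -158.57928466796875), (83.09759521484375, 47.99211502075195), 7.174887180328369)
top grey 1478 [ 0.5182 -0.1525  0.0126] z [0.0015 0.012  0.0216] rect ((515.0588989257812, -155.40325927734375), (293.21087646484375, 86.3740005493164), 7.195516109466553)
top blue 0.025 375 [ 0.4858 -0.1605  0.0341] ((486.0205383300781, -159.09393310546875), (74.85636901855469, 47.99211502075195), 7.174887180328369)
top blue 0.07 67 [ 0.5262 -0.1533  0.0808] ((526.441162109375, -153.39817810058594), (7.096256256103516, 45.85104751586914), 7.0015716552734375)
[[511, -136, 76], [508, -136, 74], [508, -138, 78], [506, -136, 79], [506, -138, 77], [506, -141, 76], [504, -138, 75], [504,
[... 1983 characters left out ...]
 (51.08550262451172, 48.03202438354492), 8.054827690124512)
scene blue 996 [ 0.4887 -0.1646  0.0429] z [0.0217 0.0355 0.0796] rect ((488.95751953125, -159.06092834472656), (84.70256805419922, 51.887847900390625), 6.918325424194336)
scene grey 1238 [ 0.5016 -0.1791  0.0143] z [0.0066 0.0131 0.023 ] rect ((528.017333984375, -185.9710693359375), (99.19725799560547, 239.64865112304688), 77.31250762939453)
scene blue 0.025 599 [ 0.4764 -0.1671  0.0343] ((488.4808349609375, -159.20932006835938), (83.3557357788086, 51.68149185180664), 6.626204490661621)
scene blue 0.07 144 [ 0.5258 -0.1548  0.0773] ((526.8129272460938, -153.71597290039062), (7.332692623138428, 50.39064407348633), 5.747642517089844)
```

View pics/crop1.png

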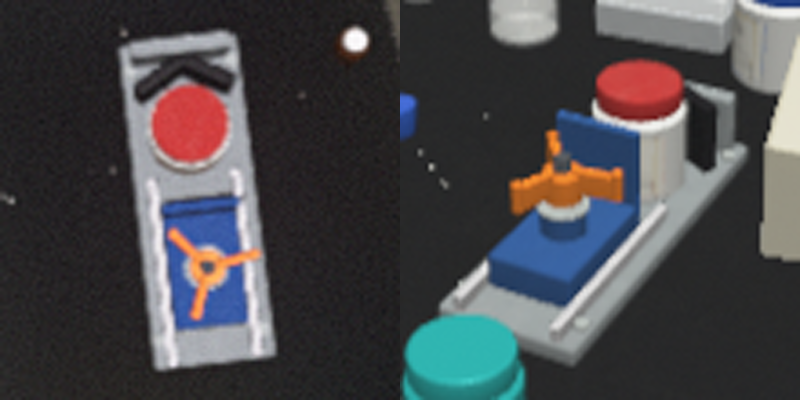

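The crop shows the clamp at a yaw of about 7°. The nut is near (0.486,-0.159), with wings at roughly 46°, 166° and -74°, and the jar stands clear of the jaw plate. Before moving I check for obstacles on the transit.

```bash
python3 - <<'E'
from h import *
np.set_printoptions(precision=3,suppress=True)
for c in("top","scene"):
    d=np.load(f"{c}.npy");P=deproj(c,d);x,y,z=P[...,0],P[...,1],P[...,2]
    m=(d>0)&(z>.06)&(y<-.2)&(x<.8)&(y>-.8)&(x>.15)
    H,_,_=np.histogram2d(x[m],y[m],[np.arange(.15,.8,.05),np.arange(-.8,-.19,.05)])
    M=np.zeros_like(H)
    for i in range(H.shape[0]):
        for j in range(H.shape[1]):
            q=m&(x>=.15+.05*i)&(x<.2+.05*i)&(y>=-.8+.05*j)&(y<-.75+.05*j)
            M[i,j]=z[q].max() if q.sum()>3 else 0
    print(c);print(M.round(2))
# clamp ends: profile of heights along axis; V-block black top, plate near end
d=np.load("top.npy");P=deproj("top",d);a=cv2.imread("pics/top0.png");n=np.array([.486,-.159]);e=np.array([np.cos(.122),np.sin(.122)])
r=P[...,:2]-n;s=r@e;t=r@np.array([-e[1],e[0]])
for lo in np.arange(-.08,.19,.01):
    q=(d>0)&(s>=lo)&(s<lo+.01)&(abs(t)<.02);print(round(lo*1000),np.median(P[q][:,2]).round(3),np.median(a[q],0),end=" | ")
g=(abs(t)<.06)&(d>0)
E
```

```text
top
[[0.   0.   0.   0.   0.   0.   0.   0.   0.   0.   0.   0.  ]
 [0.   0.   0.   0.   0.   0.31 0.31 0.   0.   0.   0.   0.  ]
 [0.   0.   0.   0.   0.   0.34 0.31 0.   0.   0.   0.   0.  ]
 [0.   0.   0.   0.   0.   0.   0.26 0.26 0.27 0.   0.   0.07]
 [0.   0.   0.   0.   0.27 0.28 0.29 0.29 0.3  0.   0.   0.07]
 [0.   0.   0.   0.   0.3  0.3  0.31 0.31 0.31 0.31 0.   0.  ]
 [0.   0.   0.   0.   0.31 0.35 0.35 0.35 0.35 0.35 0.   0.  ]
 [0.   0.   0.   0.   0.31 0.35 0.35 0.35 0.35 0.35 0.   0.  ]
 [0.   0.   0.   0.   0.   0.35 0.35 0.35 0.35 0.35 0.31 0.  ]
 [0.   0.   0.   0.   0.   0.35 0.35 0.35 0.35 0.35 0.35 0.  ]
 [0.   0.   0.   0.   0.35 0.35 0.35 0.35 0.35 0.35 0.35 0.  ]
 [0.   0.   0.   0.   0.35 0.35 0.35 0.35 0.35 0.35 0.35 0.  ]]
scene
[[0.   0.   0.   0.   0.   0.   0.   0.   0.   0.   0.   0.  ]
 [0.   0.   0.   0.   0.45 0.48 0.35 0.   0.   0.   0.   0.  ]
 [0.   0.   0.   0.   0.35 0.48 0.35 0.   0.   0.   0.   0.  ]
 [0.   0.   0.   0.   0.   0.   0.26 0.26 0.27 0.   0.   0.07]
 [0.   0.   0.   0.   0.24 0.28 0.28 0.29 0.3  0.   0.   0.07]
 [0.   0.   0.   0
[... 494 characters left out ...]
74. 171.] | -50 0.012 [179. 173. 171.] | -40 0.034 [160.5  93.   61. ] | -30 0.034 [165.  92.  60.] | -20 0.035 [164.  93.  60.] | -10 0.061 [149. 149. 191.] | 0 0.073 [ 95. 144. 222.] | 10 0.035 [164.5 117.5 124. ] | 20 0.034 [165.  92.  59.] | 30 0.036 [151.  85.  53.] | 40 0.081 [150.  83.  55.] | 50 0.012 [174. 168. 165.] | 60 0.013 [173.  166.5 165. ] | 70 0.08 [101.5 100.  201.5] | 80 0.082 [ 65.  65. 209.] | 90 0.082 [ 65.  64. 209.] | 100 0.082 [ 65.  65. 209.] | 110 0.081 [ 66.5  66.5 207. ] | 120 0.035 [47. 44. 50.] | 130 0.055 [54.  50.5 55. ] | 140 0.048 [70.5 68.  68. ] | 150 0.051 [180. 173. 171.] | 160 -0.0 [110. 104. 103.] | 170 -0.0 [34. 32. 35.] | 180 -0.001 [34. 31. 34.] |
```

Request:
servo_tool([
  [0,-0.04,0.01,-0.01,0,0,0],
  [0,-0.078,0.018,-0.02,0,0,0],
  [0,-0.12,-0.015,-0.02,0,0,0],
  [0,-0.165,-0.045,-0.02,0,0,0],
  [0,-0.21,-0.078,-0.02,0,0,0],
  [0,-0.225,-0.12,-0.01,0,0,5],
  [0,-0.24,-0.165,0.01,0,0,10],
  [0,-0.26,-0.21,0.03,0,0,15],
  [0,-0.275,-0.26,0.06,0,0,18.6],
  [0,-0.292,-0.308,0.09,0,0,18.6],
  [0,-0.292,-0.308,0.11,0,0,18.6],
  [0,-0.292,-0.308,0.11,0,0,18.6],
])

```text
clock: 2.8
position: [0.4209, -0.1667, 0.1202]
ee_rot: [0.749, -0.662, -0.001, 0.0]
ft_force: [-0.1, -0.3, 0.7]
grip_width: -0.0
```

Request:
servo_tool([
  [0,0,0,0.05,0,0,0],
  [0,0,0,0.085,0,0,0],
  [0,0,0,0.098,0,0,0],
  [0,0,-0.005,0.098,0,0,0],
  [0,0,-0.01,0.098,0,0,0],
])

```text
clock: 3.42
position: [0.4331, -0.1666, 0.0249]
ee_rot: [0.749, -0.663, 0.001, -0.0]
ft_force: [0.5, 0.0, -0.5]
grip_width: -0.003
```

```bash
python3 - <<'E'
from h import *
a,d=eyes.camera("scene");cv2.imwrite("pics/s1.png",cv2.resize(a[170:300,180:340],(640,520),interpolation=cv2.INTER_CUBIC))
E
```

```text
(no output)
```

View pics/s1.png

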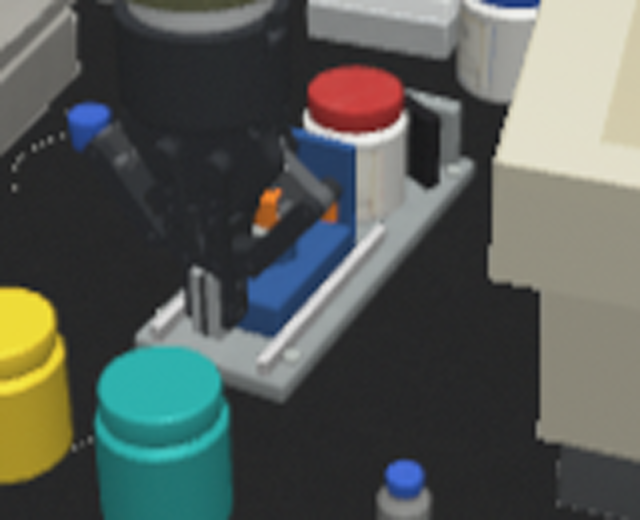

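Request:
servo_tool([
  [0,0,-0.004,0,0,0,0],
  [0,0,-0.008,0,0,0,0],
  [0,0,-0.012,0,0,0,0],
  [0,0,-0.016,0,0,0,0],
  [0,0,-0.02,0,0,0,0],
])

```text
clock: 4.1
position: [0.4499, -0.164, 0.0232]
ee_rot: [0.749, -0.663, -0.001, 0.001]
ft_force: [-8.6, -0.6, 6.7]
grip_width: 0.003
```

Request:
servo_tool([
  [0,0,-0.002,0,0,0,0],
  [0,0,-0.004,0,0,0,0],
  [0,0,-0.006,0,0,0,0],
])

```text
clock: 4.47
position: [0.4558, -0.1632, 0.0231]
ee_rot: [0.749, -0.663, -0.001, 0.001]
ft_force: [-8.0, -1.1, 6.5]
grip_width: 0.0
```

Request:
servo_tool([
  [0,0,-0.002,0,0,0,0],
  [0,0,-0.004,0,0,0,0],
])

```text
clock: 4.72
position: [0.4596, -0.1627, 0.0231]
ee_rot: [0.749, -0.663, -0.001, 0.001]
ft_force: [-9.5, -0.6, 6.7]
grip_width: 0.0
```

Request:
servo_tool([
  [0,0,-0.0015,0,0,0,0],
  [0,0,-0.003,0,0,0,0],
])

```text
clock: 4.97
position: [0.4626, -0.1624, 0.0231]
ee_rot: [0.749, -0.663, -0.001, 0.001]
ft_force: [-8.6, -1.2, 7.3]
grip_width: 0.002
```

```bash
cat > look.py <<'E'
from h import *
np.set_printoptions(precision=4,suppress=True)
o=monitor.get_obs();print(o["clock"],o["position"],o["ft_force"])
for c in("top","scene"):
    a,d=eyes.camera(c);P,m=seg(c,a,d);cv2.imwrite(f"{c}.png",a)
    for k in("red","orange"):
        Q=P[m[k]]
        if len(Q)>5: print(c,k,len(Q),Q.mean(0),cv2.minEnclosingCircle((Q[:,:2]*1000).astype(np.float32)))
    Q=P[m["blue"]&(P[...,2]>.07)]
    if len(Q)>5: print(c,"plate",len(Q),Q.mean(0),cv2.minAreaRect((Q[:,:2]*1000).astype(np.float32)))
    np.save(c+".npy",d)
E
python3 look.py
```

```text
4.975 [ 0.4626 -0.1624  0.0231] [-8.5649 -1.1601  7.3029]
top red 333 [ 0.5857 -0.1459  0.0817] ((585.6644287109375, -146.74281311035156), 25.115514755249023)
top plate 61 [ 0.5507 -0.1506  0.081 ] ((550.9186401367188, -150.7665557861328), (6.889135360717773, 45.695556640625), 6.767292022705078)
scene red 265 [ 0.5832 -0.1502  0.0818] ((585.4617919921875, -145.5269775390625), 26.271860122680664)
scene orange 56 [ 0.5039 -0.168   0.0707] ((487.9768981933594, -179.85902404785156), 38.91825866699219)
scene plate 68 [ 0.5515 -0.1639  0.0773] ((550.8817138671875, -163.4458770751953), (6.028012275695801, 26.002946853637695), 10.383657455444336)
```

Request:
servo_tool([
  [0,0,-0.001,0,0,0,0],
  [0,0,-0.002,0,0,0,0],
])

```text
clock: 5.32
position: [0.4645, -0.1621, 0.0231]
ee_rot: [0.749, -0.663, -0.001, 0.001]
ft_force: [-9.1, 0.6, 6.7]
grip_width: -0.002
```

Request:
servo_tool([
  [0,0,-0.001,0,0,0,0],
  [0,0,-0.001,0,0,0,0],
])

```text
clock: 5.58
position: [0.4656, -0.162, 0.0231]
ee_rot: [0.749, -0.663, -0.001, 0.001]
ft_force: [-8.9, -0.3, 5.5]
grip_width: -0.002
```

Request:
servo_tool([
  [0,0,-0.001,0,0,0,0],
  [0,0,-0.001,0,0,0,0],
])

```text
clock: 5.82
position: [0.4665, -0.1618, 0.023]
ee_rot: [0.749, -0.663, -0.001, 0.001]
ft_force: [-7.1, -0.3, 5.6]
grip_width: -0.001
```

Request:
servo_tool([
  [0,0,-0.001,0,0,0,0],
  [0,0,-0.001,0,0,0,0],
])

```text
clock: 6.08
position: [0.4668, -0.1619, 0.023]
ee_rot: [0.749, -0.663, -0.002, 0.002]
ft_force: [-12.4, -0.9, 8.4]
grip_width: -0.0
```

Request:
servo_tool([
  [0,0,-0.001,0,0,0,0],
  [0,0,-0.001,0,0,0,0],
])

```text
clock: 6.32
position: [0.4668, -0.1619, 0.0228]
ee_rot: [0.749, -0.663, -0.003, 0.003]
ft_force: [-16.9, -1.0, 12.4]
grip_width: -0.002
```

```bash
python3 look.py
```

```text
6.325 [ 0.4668 -0.1619  0.0228] [-16.8628  -1.041   12.3502]
top red 325 [ 0.5903 -0.1454  0.0817] ((589.8169555664062, -145.39158630371094), 24.889301300048828)
top plate 60 [ 0.555  -0.1497  0.0808] ((555.0924072265625, -149.8427276611328), (6.580835342407227, 47.93706130981445), 8.025056838989258)
scene red 256 [ 0.5868 -0.1502  0.0821] ((547.1657104492188, -170.47628784179688), 74.15357971191406)
scene orange 56 [ 0.5076 -0.1674  0.0707] ((491.8710021972656, -177.1640167236328), 39.28388595581055)
scene plate 64 [ 0.5558 -0.1644  0.0771] ((555.5233154296875, -162.87841796875), (5.276791572570801, 26.570648193359375), 6.561802864074707)
```

Request:
servo_tool([
  [0,0,0.008,0,0,0,0],
  [0,0,0.018,0,0,0,0],
  [0,0,0.022,-0.05,0,0,0],
  [0,0,0.05,-0.11,0,0,0],
  [0,0,0.09,-0.14,0,0,0],
  [0,0,0.09,-0.14,0,0,0],
])

```text
clock: 7.18
position: [0.3803, -0.1737, 0.166]
ee_rot: [0.748, -0.664, 0.003, 0.0]
ft_force: [-0.3, 0.1, -0.5]
grip_width: -0.0
```

```bash
python3 look.py
cat > nut.py <<'E'
from h import *
# fit nut centre & phase from saved top picture: wing model on z=const plane
def fit(c="top",c0=(.514,-.1555),free=True):
    a=cv2.imread(c+".png");d=np.load(c+".npy");P,m=seg(c,a,d);Q=P[m["orange"]&(P[...,2]>.066)][:,:2]
    from scipy.optimize import minimize
    def cost(p):
        r=Q-p[:2];R=np.hypot(*r.T);t=np.arctan2(r[:,1],r[:,0])-p[2];t=(t+np.pi/3)%(2*np.pi/3)-np.pi/3
        off=np.where(R<.0125,0,abs(R*np.sin(t)));return np.minimum(np.maximum(off-.002,0),.01).__pow__(2).sum()*1e6+((p[:2]-c0)**2).sum()*(1e6 if free else 1e9)
    b=min((minimize(cost,[*c0,k],method="Nelder-Mead",options=dict(xatol=1e-5,fatol=1e-5)) for k in np.arange(0,2.09,.2)),key=lambda r:r.fun)
    ph=np.degrees(b.x[2])%120
    print(c,"n",len(Q),"centre",b.x[:2].round(4),"phase",ph.round(1),"cost",round(b.fun,1),"z",np.median(P[m["orange"]][:,2]).round(4))
E
python3 -c "
from nut import *
fit();fit('scene')"
```

```text
7.175 [ 0.3803 -0.1737  0.166 ] [-0.3491  0.0987 -0.5494]
top red 331 [ 0.5901 -0.1453  0.0816] ((590.013427734375, -145.27952575683594), 24.96624183654785)
top orange 112 [ 0.5158 -0.1547  0.0747] ((515.5333251953125, -154.78720092773438), 31.93140983581543)
top plate 69 [ 0.5547 -0.1498  0.0803] ((555.013671875, -149.72886657714844), (7.211175441741943, 48.28836441040039), 7.337552547454834)
scene red 275 [ 0.5864 -0.1486  0.0817] ((589.58984375, -144.7962188720703), 25.90463638305664)
scene orange 273 [ 0.5105 -0.1612  0.0702] ((515.8413696289062, -155.15707397460938), 33.989437103271484)
scene plate 136 [ 0.5529 -0.1509  0.0777] ((467.2919616699219, -145.20596313476562), (48.887962341308594, 188.82864379882812), 86.46370697021484)
top n 111 centre [ 0.5152 -0.1554] phase 46.6 cost 2.2 z 0.0748
scene n 202 centre [ 0.5146 -0.1557] phase 46.3 cost 20.9 z 0.0712
```

```bash
cat > geo.py <<'E'
import numpy as np
hx,hy=.011,.0145
def wing(cx,cy,hx=hx,hy=hy):
    # lowest-angle wing (clamp deg) pushed by box centred (cx,cy), wing half-thickness 3 mm, reach 34
    g=np.linspace(-1,1,41);E=np.array([(cx+s*hx,cy+t*hy) for s in g for t in g if max(abs(s),abs(t))>.99])
    E=E[(np.hypot(*E.T)<.034)]
    if len(E)==0: return np.nan,0
    R=np.hypot(*E.T);psi=np.degrees(np.unwrap(np.arctan2(E[:,1],E[:,0])))%360
    return (psi-np.degrees(np.arcsin(np.minimum(.003/R,1)))).min(), np.hypot(max(abs(cx)-hx,0),max(abs(cy)-hy,0))*1000
E
python3 - <<'E'
from geo import *; from h import *
for p in range(230,40,-10):
    x,y=.032*np.cos(np.radians(p)),.032*np.sin(np.radians(p))
    print(p,round(x*1e3,1),round(y*1e3,1),"wing",np.round(wing(x,y),1),"thin",np.round(wing(x,y,.008,.011),1))
N=np.array([.515,-.1553])
for c in("top","scene"):
    a=cv2.imread(c+".png");d=np.load(c+".npy");P,m=seg(c,a,d);Q=P[m["orange"]];R=np.hypot(*(Q[:,:2]-N).T)
    q=Q[(R>.016)];print(c,len(q),q[:,2].mean(),np.percentile(q[:,2],[10,50,75,90]),"inner",np.median(Q[(R<.011)][:,2]))
    B=P[m["blue"]&(P[...,2]>.028)&(P[...,2]<.042)];print("jaw top .034:",B[:,2].mean(),np.median(B[:,2]), "lid .082",np.median(P[m["red"]][:,2]))
E
```

```text
230 -20.6 -24.5 wing [192.4  13.9] thin [199.9  18.5]
220 -24.5 -20.6 wing [185.2  14.8] thin [191.3  19.1]
210 -27.7 -16.0 wing [174.8  16.8] thin [183.4  20.3]
200 -30.1 -10.9 wing [160.5  19.1] thin [172.   22.1]
190 -31.5 -5.6 wing [148.7  20.5] thin [159.8  23.5]
180 -32.0 0.0 wing [138.6  21. ] thin [148.9  24. ]
170 -31.5 5.6 wing [129.6  20.5] thin [138.9  23.5]
160 -30.1 10.9 wing [121.4  19.1] thin [129.6  22.1]
150 -27.7 16.0 wing [114.8  16.8] thin [121.   20.3]
140 -24.5 20.6 wing [108.6  14.8] thin [114.2  19.1]
130 -20.6 24.5 wing [101.3  13.9] thin [106.9  18.5]
120 -16.0 27.7 wing [93.4 14.1] thin [98.6 18.5]
110 -10.9 30.1 wing [78.7 15.6] thin [89.8 19.3]
100 -5.6 31.5 wing [62.6 17. ] thin [74.9 20.5]
90 0.0 32.0 wing [49.5 17.5] thin [61.5 21. ]
80 5.6 31.5 wing [38.5 17. ] thin [49.5 20.5]
70 10.9 30.1 wing [29.  15.6] thin [38.8 19.3]
60 16.0 27.7 wing [20.3 14.1] thin [29.  18.5]
50 20.6 24.5 wing [12.4 13.9] thin [19.9 18.5]
top 45 0.076051746277069 [0.07355965 0.0758849  0.07770534 0.07856169] inner 0.0728729908520882
jaw top .034: 0.034174799071279 0.034069650555652975 lid .082 0.08166215241222308
scene 148 0.07138238073624943 [0.06368309 0.07237001 0.07603704 0.07712636] inner 0.06901769706123007
jaw top .034: 0.03465983385233722 0.034975213375755376 lid .082 0.08267511488782214
```

Request:
servo_tool([
  [0,0.01,-0.05,0,0,0,0],
  [0,0.018,-0.1,0.03,0,0,0],
  [0,0.018,-0.108,0.06,0,0,0],
  [0,0.018,-0.108,0.09,0,0,0],
  [0,0.018,-0.108,0.107,0,0,0],
  [0,0.018,-0.108,0.107,0,0,0],
])

```text
clock: 8.02
position: [0.4897, -0.1762, 0.0548]
ee_rot: [0.749, -0.662, -0.002, 0.0]
ft_force: [0.9, -0.5, 0.3]
grip_width: -0.0
```

```bash
cat > st.py <<'E'
from h import *; from geo import wing
o=monitor.get_obs();N=np.array([.515,-.1553]);e=np.array([np.cos(.122),np.sin(.122)]);n=np.array([-e[1],e[0]])
r=np.array(o["position"][:2])-N;x,y=r@e,r@n;q=np.array(o["ee_rot"])
print("t",round(o["clock"],2),"clamp mm",round(x*1e3,1),round(y*1e3,1),"z",round(o["position"][2],4),"F",np.round(o["ft_force"],1),"T",np.round(o["torque"],2),"wing",np.round(wing(x,y),1),np.round(wing(x,y,.008,.011),1),"yaw",np.degrees(np.arctan2(2*q[0]*q[1],q[0]**2-q[1]**2)).round(1))
E
python3 st.py; python3 - <<'E'
from h import *
a,d=eyes.camera("scene");cv2.imwrite("pics/s2.png",cv2.resize(a[150:270,200:340],(700,600),interpolation=cv2.INTER_CUBIC))
E
```

```text
t 8.03 clamp mm -27.7 -17.6 z 0.0548 F [ 0.9 -0.5  0.3] T [0.05 0.02 0.01] wing [180.2  17. ] [186.2  20.8] yaw -83.0
```

View pics/s2.png

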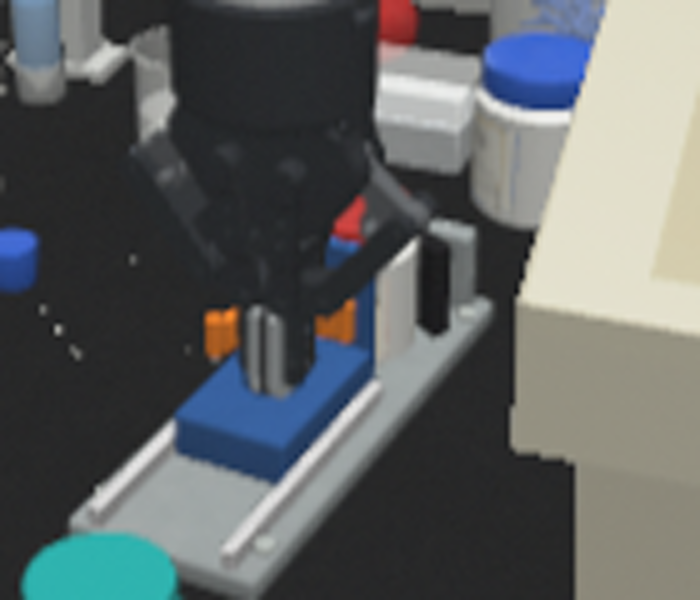

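Request:
servo_tool([
  [0,-0.008,0.003,-0.004,0,0,0],
  [0,-0.016,0.004,-0.004,0,0,0],
  [0,-0.021,0.004,-0.004,0,0,0],
  [0,-0.025,0.003,-0.004,0,0,0],
  [0,-0.029,0.002,-0.004,0,0,0],
  [0,-0.033,0,-0.004,0,0,0],
  [0,-0.037,-0.002,-0.004,0,0,0],
])

```text
clock: 8.95
position: [0.4879, -0.1398, 0.0602]
ee_rot: [0.749, -0.663, -0.0, 0.0]
ft_force: [-0.3, -1.4, -0.5]
grip_width: -0.001
```

```bash
python3 st.py; python3 look.py>/dev/null; python3 -c "
from nut import *
fit();fit('scene')"
```

```text
t 8.95 clamp mm -25.0 18.6 z 0.0602 F [-0.3 -1.4 -0.5] T [-0.43  0.    0.  ] wing [109.3  14.6] [115.2  18.6] yaw -83.0
top n 0 centre [ 0.514  -0.1555] phase 0.0 cost 0.0 z nan
scene n 146 centre [ 0.5152 -0.1552] phase 2.7 cost 13.2 z 0.0713
  return _methods._mean(a, axis=axis, dtype=dtype,
  ret = ret.dtype.type(ret / rcount)
```

Request:
servo_tool([
  [0,-0.006,-0.0045,0,0,0,0],
  [0,-0.009,-0.009,0,0,0,0],
  [0,-0.0115,-0.013,0,0,0,0],
  [0,-0.012,-0.016,0,0,0,0],
])

```text
clock: 9.55
position: [0.5024, -0.1257, 0.0602]
ee_rot: [0.749, -0.662, -0.0, 0.0]
ft_force: [-1.3, -0.7, -1.0]
grip_width: -0.001
```

Request:
servo_tool([
  [0,-0.001,-0.003,0,0,0,0],
  [0,-0.001,-0.003,0,0,0,0],
])

```text
clock: 9.8
position: [0.5054, -0.1246, 0.0603]
ee_rot: [0.749, -0.663, 0.0, -0.0]
ft_force: [0.7, 0.5, 0.5]
grip_width: -0.001
```

```bash
python3 st.py; python3 look.py>/dev/null 2>&1; python3 -c "
from nut import *
fit('scene')"
```

```text
t 9.8 clamp mm -5.8 31.6 z 0.0603 F [0.7 0.5 0.5] T [0.05 0.01 0.  ] wing [63.5 17.1] [75.6 20.6] yaw -83.0
scene n 159 centre [ 0.5151 -0.1557] phase 83.5 cost 16.9 z 0.0705
```

Request:
servo_tool([
  [0,0,-0.003,0,0,0,0],
  [0,0,-0.005,0,0,0,0],
])

```text
clock: 10.15
position: [0.5101, -0.1242, 0.0603]
ee_rot: [0.749, -0.663, -0.0, 0.0]
ft_force: [-1.0, -0.2, -0.3]
grip_width: 0.004
```

Request:
servo_tool([
  [0,0,-0.003,0,0,0,0],
  [0,0,-0.005,0,0,0,0],
])

```text
clock: 10.4
position: [0.5151, -0.1235, 0.0603]
ee_rot: [0.749, -0.663, -0.0, 0.0]
ft_force: [-1.8, -0.3, 0.2]
grip_width: -0.003
```

Request:
servo_tool([
  [0,0.001,-0.003,0,0,0,0],
  [0,0.001,-0.005,0,0,0,0],
])

```text
clock: 10.65
position: [0.5203, -0.1239, 0.0603]
ee_rot: [0.749, -0.663, -0.0, -0.0]
ft_force: [-2.5, 0.3, -0.6]
grip_width: -0.0
```

Request:
servo_tool([
  [0,0.001,-0.003,0,0,0,0],
  [0,0.002,-0.005,0,0,0,0],
])

```text
clock: 10.9
position: [0.5256, -0.1252, 0.0604]
ee_rot: [0.749, -0.663, 0.0, -0.0]
ft_force: [-1.0, 0.1, 0.1]
grip_width: -0.003
```

```bash
python3 st.py; python3 look.py; python3 -c "
from nut import *
fit('scene')"
```

```text
t 10.9 clamp mm 14.2 28.6 z 0.0604 F [-1.   0.1  0.1] T [ 0.11  0.34 -0.04] wing [23.2 14.4] [32.3 18.6] yaw -83.0
10.9 [ 0.5256 -0.1252  0.0604] [-0.9928  0.1173  0.104 ]
scene red 260 [ 0.5863 -0.1501  0.0817] ((588.2041015625, -145.06646728515625), 25.881067276000977)
scene orange 262 [ 0.5089 -0.1604  0.0683] ((514.5510864257812, -155.1503143310547), 33.65220260620117)
scene plate 121 [ 0.5542 -0.1517  0.0775] ((554.6236572265625, -150.6378173828125), (6.6619439125061035, 49.50290298461914), 5.781152248382568)
scene n 172 centre [ 0.5152 -0.156 ] phase 37.1 cost 8.8 z 0.0692
```

Request:
servo_tool([
  [0,-0.004,0.002,0,0,0,0],
  [0,-0.004,0.002,-0.045,0,0,0],
  [0,0.02,0.02,-0.045,0,0,0],
  [0,0.041,0.044,-0.045,0,0,0],
  [0,0.041,0.044,-0.04,0,0,0],
  [0,0.041,0.044,0,0,0,0],
  [0,0.041,0.044,0,0,0,0],
])

```text
clock: 11.88
position: [0.4852, -0.1699, 0.0583]
ee_rot: [0.749, -0.662, -0.002, 0.0]
ft_force: [-0.6, -0.6, 0.6]
grip_width: -0.004
```

```bash
python3 st.py; python3 look.py >/dev/null 2>&1; python3 -c "
from nut import *
fit('scene')"
```

```text
t 11.88 clamp mm -31.4 -10.9 z 0.0583 F [-0.6 -0.6  0.6] T [ 0.04  0.01 -0.02] wing [161.5  20.4] [172.3  23.4] yaw -82.9
scene n 73 centre [ 0.5146 -0.1551] phase 37.6 cost 6.0 z 0.0693
```

Request:
servo_tool([
  [0,-0.007,0,0,0,0,0],
  [0,-0.012,0,0,0,0,0],
])

```text
clock: 12.22
position: [0.4859, -0.159, 0.0613]
ee_rot: [0.749, -0.662, 0.001, -0.0]
ft_force: [-0.1, -2.1, 0.1]
grip_width: 0.004
```

Request:
servo_tool([
  [0,-0.002,0,0,0,0,0],
  [0,-0.004,0,0,0,0,0],
])

```text
clock: 12.48
position: [0.485, -0.1557, 0.0607]
ee_rot: [0.749, -0.663, 0.001, -0.0]
ft_force: [0.0, -1.4, -1.1]
grip_width: 0.002
```

Request:
servo_tool([
  [0,-0.002,0,0,0,0,0],
  [0,-0.004,0,0,0,0,0],
])

```text
clock: 12.72
position: [0.484, -0.1514, 0.0602]
ee_rot: [0.749, -0.663, -0.0, 0.0]
ft_force: [-0.3, -0.6, -0.9]
grip_width: -0.0
```

Request:
servo_tool([
  [0,-0.002,-0.001,0,0,0,0],
  [0,-0.004,-0.001,0,0,0,0],
])

```text
clock: 12.98
position: [0.4846, -0.1472, 0.0602]
ee_rot: [0.749, -0.663, -0.0, 0.0]
ft_force: [0.1, -0.7, -0.6]
grip_width: 0.0
```

```bash
python3 st.py; python3 look.py >/dev/null 2>&1; python3 -c "
from nut import *
fit('scene')"
```

```text
t 12.97 clamp mm -29.1 11.8 z 0.0602 F [ 0.1 -0.7 -0.6] T [-0.16  0.02 -0.01] wing [119.2  18.1] [127.3  21.2] yaw -83.0
scene n 118 centre [ 0.5147 -0.1561] phase 19.8 cost 8.3 z 0.0695
```

Request:
servo_tool([
  [0,-0.002,-0.001,0,0,0,0],
  [0,-0.004,-0.002,0,0,0,0],
])

```text
clock: 13.32
position: [0.4864, -0.1432, 0.0604]
ee_rot: [0.749, -0.663, 0.0, 0.0]
ft_force: [-0.9, -1.5, -0.3]
grip_width: 0.001
```

Request:
servo_tool([
  [0,-0.002,-0.0015,0,0,0,0],
  [0,-0.004,-0.003,0,0,0,0],
])

```text
clock: 13.58
position: [0.4889, -0.1388, 0.0604]
ee_rot: [0.749, -0.663, 0.0, -0.0]
ft_force: [0.2, -1.2, -0.0]
grip_width: -0.0
```

Request:
servo_tool([
  [0,-0.002,-0.002,0,0,0,0],
  [0,-0.003,-0.004,0,0,0,0],
])

```text
clock: 13.82
position: [0.4924, -0.1352, 0.0603]
ee_rot: [0.749, -0.663, -0.0, 0.0]
ft_force: [-1.5, -0.4, -0.5]
grip_width: -0.001
```

Request:
servo_tool([
  [0,-0.002,-0.002,0,0,0,0],
  [0,-0.003,-0.004,0,0,0,0],
])

```text
clock: 14.08
position: [0.496, -0.1316, 0.0603]
ee_rot: [0.749, -0.663, -0.0, 0.0]
ft_force: [-0.7, -0.0, -0.9]
grip_width: 0.0
```

```bash
python3 st.py; python3 look.py >/dev/null 2>&1; python3 -c "
from nut import *
fit('scene')"
```

```text
t 14.07 clamp mm -16.0 25.8 z 0.0603 F [-0.7 -0.  -0.9] T [-0.17  0.16  0.01] wing [93.5 12.4] [98.6 16.8] yaw -83.0
scene n 131 centre [ 0.5143 -0.1553] phase 104.1 cost 5.6 z 0.0688
```

Request:
servo_tool([
  [0,-0.002,-0.003,0,0,0,0],
  [0,-0.0025,-0.005,0,0,0,0],
])

```text
clock: 14.42
position: [0.5007, -0.1287, 0.0603]
ee_rot: [0.749, -0.663, 0.0, 0.0]
ft_force: [-1.0, -0.4, -0.5]
grip_width: 0.0
```

Request:
servo_tool([
  [0,-0.001,-0.003,0,0,0,0],
  [0,-0.0015,-0.005,0,0,0,0],
])

```text
clock: 14.68
position: [0.5055, -0.1267, 0.0603]
ee_rot: [0.749, -0.663, -0.0, 0.0]
ft_force: [-1.0, -0.3, 0.5]
grip_width: 0.001
```

Request:
servo_tool([
  [0,-0.0005,-0.003,0,0,0,0],
  [0,-0.001,-0.004,0,0,0,0],
])

```text
clock: 14.92
position: [0.5094, -0.1251, 0.0603]
ee_rot: [0.749, -0.663, -0.0, -0.0]
ft_force: [-1.1, -0.1, -0.3]
grip_width: 0.0
```

Request:
servo_tool([
  [0,0,-0.003,0,0,0,0],
  [0,0,-0.004,0,0,0,0],
])

```text
clock: 15.18
position: [0.5134, -0.1247, 0.0603]
ee_rot: [0.749, -0.663, 0.0, -0.0]
ft_force: [-1.3, 0.3, -0.3]
grip_width: -0.005
```

```bash
python3 st.py; python3 look.py >/dev/null 2>&1; python3 -c "
from nut import *
fit('scene')"
```

```text
t 15.18 clamp mm 2.1 30.6 z 0.0603 F [-1.3  0.3 -0.3] T [-0.04  0.39  0.01] wing [42.5 16.1] [54.8 19.6] yaw -83.0
scene n 160 centre [ 0.5154 -0.1555] phase 65.7 cost 28.7 z 0.0684
```

Request:
servo_tool([
  [0,0,-0.003,0,0,0,0],
  [0,0,-0.004,0,0,0,0],
])

```text
clock: 15.52
position: [0.5173, -0.1242, 0.0603]
ee_rot: [0.749, -0.663, -0.0, -0.0]
ft_force: [-2.1, -0.5, -0.5]
grip_width: -0.001
```

Request:
servo_tool([
  [0,0.0005,-0.003,0,0,0,0],
  [0,0.001,-0.004,0,0,0,0],
])

```text
clock: 15.78
position: [0.5215, -0.1247, 0.0603]
ee_rot: [0.749, -0.663, 0.0, -0.0]
ft_force: [-2.1, 0.4, -0.5]
grip_width: 0.002
```

Request:
servo_tool([
  [0,0.001,-0.003,0,0,0,0],
  [0,0.0015,-0.004,0,0,0,0],
])

```text
clock: 16.02
position: [0.5234, -0.1252, 0.0596]
ee_rot: [0.749, -0.663, -0.002, 0.001]
ft_force: [-12.9, 3.1, 5.7]
grip_width: -0.001
```

```bash
python3 st.py; python3 look.py >/dev/null 2>&1; python3 -c "
from nut import *
fit('scene')"
```

```text
t 16.02 clamp mm 12.0 28.9 z 0.0596 F [-12.9   3.1   5.7] T [ 0.67  2.7  -0.12] wing [25.7 14.4] [35.4 18.3] yaw -83.0
scene n 146 centre [ 0.5154 -0.156 ] phase 45.4 cost 9.3 z 0.0675
```

The force jumped to 13 N at a spot the finger passed freely on the first stroke, so this is the nut's stop. I back off, lift clear and check.

Request:
servo_tool([
  [0,0,0.004,0,0,0,0],
  [0,-0.004,0.008,0,0,0,0],
  [0,-0.004,0.008,-0.05,0,0,0],
  [0,-0.004,0.02,-0.1,0,0,0],
  [0,0,0.07,-0.12,0,0,0],
  [0,0.01,0.125,-0.12,0,0,0],
  [0,0.01,0.14,-0.12,0,0,0],
  [0,0.01,0.14,-0.12,0,0,0],
])

```text
clock: 17.12
position: [0.3876, -0.1532, 0.1808]
ee_rot: [0.749, -0.663, 0.001, 0.0]
ft_force: [-0.4, 0.1, 0.5]
grip_width: -0.003
```

```bash
python3 st.py; python3 look.py; python3 - <<'E'
from nut import *
fit();fit('scene')
c=[cv2.resize(cv2.imread(f)[y-50:y+50,x-60:x+60],(480,400),interpolation=cv2.INTER_CUBIC)[:, :400] for f,x,y in(("top.png",265,210),("scene.png",258,215))]
cv2.imwrite("pics/end.png",np.hstack(c))
for t in("jar","jar_blue","vial_blue","beaker","stopper","cuvette_box"):
    print(t,[world("scene",r["point"]).round(3) for r in models.boxes_of("scene",t)][:2])
E
```

```text
t 17.12 clamp mm -126.2 17.6 z 0.1808 F [-0.4  0.1  0.5] T [ 0.03 -0.04  0.04] wing [nan  0.] [nan  0.] yaw -83.1
17.125 [ 0.3876 -0.1532  0.1808] [-0.3621  0.1223  0.4521]
top red 325 [ 0.5902 -0.1455  0.0816] ((589.8939819335938, -145.5647430419922), 24.785184860229492)
top orange 109 [ 0.516  -0.1548  0.0717] ((515.7266235351562, -155.04322814941406), 32.21965789794922)
top plate 68 [ 0.5549 -0.1507  0.0807] ((555.077880859375, -149.9146270751953), (7.068350315093994, 48.08805847167969), 7.029070854187012)
scene red 275 [ 0.5863 -0.1487  0.0818] ((589.6656494140625, -144.40933227539062), 26.492874145507812)
scene orange 270 [ 0.5103 -0.1609  0.0666] ((520.7232666015625, -149.53733825683594), 38.46803665161133)
scene plate 135 [ 0.5541 -0.1504  0.077 ] ((555.09228515625, -150.40985107421875), (7.8024001121521, 51.41473388671875), 6.481456756591797)
top n 108 centre [ 0.5152 -0.1554] phase 46.2 cost 1.9 z 0.0716
scene n 150 centre [ 0.515  -0.1551] phase 47.1 cost 13.3 z 0.0674
jar [array([ 0.322, -0.137,  0.054]), array([ 0.327, -0.217,  0.05 ])]
jar_blue [array([ 0.741, -0.141,  0.064])]
vial_blue [array([ 0.375, -0.31 ,  0.033])]
beaker [array([0.707, 0.04 , 0.037])]
stopper [array([0.555, 0.021, 0.019])]
cuvette_box [array([ 0.765, -0.044,  0.038])]
```

View pics/end.png

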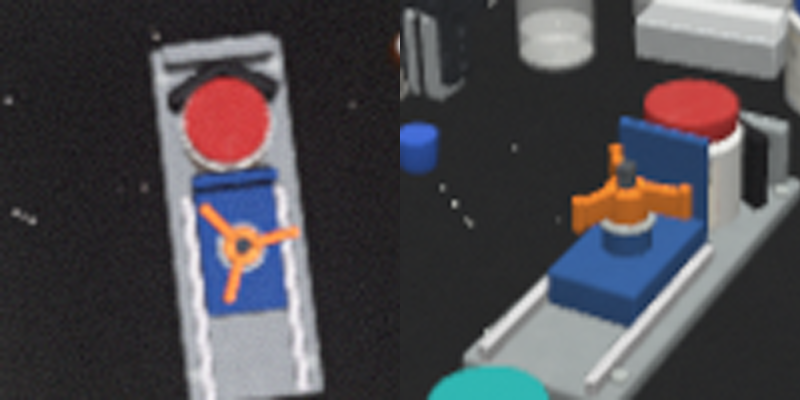

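The end picture shows the jar snug between jaw and V-block, and the nut sunk by about 3 mm. That matches 4.2 rad of turn down to its tight height. The bystanders are where they were and the robot touches nothing.

```bash
python3 -c "
from workcell import ticket
print(ticket.hand_in())"
```

```text
the job is handed in; nothing more can be done
None
```

The jar is clamped and the nut is turned to its stop. I handed the job in at about 17.5 s on the robot's clock; the limit is 51 s.

- **Jaw:** I pushed it from behind with the shut fingertips for about 28.5 mm. It stopped against the jar and V-block, and the force rose from about 9 N to 17 N.
- **Nut:** Two clockwise strokes on the wings turned it about 240° (4.2 rad). It ran freely at about 1–2 N until it stopped at about 13 N, and I backed off at once.

**Last checks:**
- **Clamp:** The jar and jaw had not moved since they were set snug. The nut's wings sat about 3 mm lower than at the start, which fits the turn.
- **Robot:** The gripper was clear and touching nothing.
- **Bystanders:** Those I could detect were within a few mm of where they stood. The brown vial was never detected in any picture, so I did not check it by measurement. The yellow and turquoise jars got no firm check: the last detection was about 13 mm off between the two cameras for the yellow one, and the arm stayed clear of both.

**Disagreements:** Wing height first suggested only about 2.5 rad of turn left, against the 4.2 rad it took. I took the sudden force at a spot the finger had passed freely before as the sign of the stop. The hub height at the end came out near 64 mm, against 65 mm given for tight, which is within camera error.

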